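# Sort the pots back onto their glaze tiles

### The job

First, before touching the pots, slide the green dish under the low plywood shelf from the front until its round bowl is all beneath the board; only the handle may stick out. That frees the cork mat as a parking place: now change the three pots around so that each stands upright in the middle of the tile of its own colour (terracotta bottle, white beaker, blue jar). Leave the red toadstool where it stands and knock nothing over.

Things in the scene. Friction and masses are not known exactly. Their poses are not given: they have to be found in the camera images.
- dish: open green dish, bowl 64 mm across at the rim (foot 52), 40 mm tall, wall 4 mm, 0.15 kg, with one stub handle: a bar 16 mm wide (y), 14 thick, along -x to 85 mm from the origin, at 20 to 34 mm above the underside; grip it across the 16 mm about 68 mm from the origin. Origin: centre of the bowl's underside, z up. Starts on the cork mat, handle roughly towards the robot.
- ware_shelf: low fixed plywood board on two end walls, 260 mm wide (y), 160 deep (x), open at the front; underside 54 mm and top 66 mm above the table, 228 mm between the walls. Origin: middle of the front edge, at table height; x points inwards under the board, away from the robot, z up. Three small pots up to 60 mm tall are fixed on top, over 100 mm behind the front edge.
- cork_mat: round cork mat, 120 mm across, 6 mm thick, fixed flat on the table. Origin: centre of its underside, z up. Carries the dish at the start; once that has gone it is a free parking place.
- bottle: terracotta bottle with two thin white bands, 106 mm tall, belly 62 mm across at heights 20 to 40 mm, narrowing to a neck 26 to 28 mm across from 66 mm up to 98 mm, lip 32 mm across; about 0.25 kg. Round about its z axis (up). Origin: centre of its underside. Starts on a tile of another colour.
- beaker: plain white open beaker, 85 mm tall, 60 mm across, wall 4 mm, about 0.22 kg. Round about its z axis (up). Origin: centre of its underside. Starts on a tile of another colour.
- jar: blue closed jar, 62 mm across from 12 to 60 mm up, domed shoulder and a knob 22 mm across from 70 mm to its top at 84 mm; about 0.28 kg. Round about its z axis (up). Origin: centre of its underside. Starts on a tile of another colour.
- tile_terracotta: red-brown terracotta square glazed tile, 100 x 100 x 6 mm, fixed flat on the table. Origin: centre of its underside (top face at z = 6 mm); x and y along its edges, z up. Destination of the terracotta bottle.
- tile_white: white square glazed tile, 100 x 100 x 6 mm, fixed flat on the table. Origin: centre of its underside (top face at z = 6 mm); x and y along its edges, z up. Destination of the white beaker.
- tile_blue: blue square glazed tile, 100 x 100 x 6 mm, fixed flat on the table. Origin: centre of its underside (top face at z = 6 mm); x and y along its edges, z up. Destination of the blue jar.
- mushroom: fragile loose toadstool figurine, white stem, red cap with white dots, 52 mm tall, 48 mm across. Origin: centre of its underside. Not to be moved.
Mind the look-alikes: they are no part of the job. Leave any purple look-alike of the beaker alone. Leave any yellow look-alike of the dish alone.

How it is judged:
On the way:
1. the dish stands on the table under the shelf, its bowl beneath the board, with the three pots not yet moved (less than 30 mm) (x of dish in the frame of ware_shelf between 0.022 and 0.13 m and y of dish in the frame of ware_shelf between -0.08 and 0.08 m and height (world z) of dish below 0.008 m and angle between dish's own z axis and vertical below 0.1 rad and distance of each of bottle, beaker, jar from where it was at the start of the episode below 0.03 m), for 0.2 s.
At the end, for the whole second after the job is handed in: Dish on the table under the shelf, its centre 22 to 130 mm behind the front edge and within 80 mm of the shelf's middle; bottle, beaker and jar each upright (0.1 rad) on the tile of their own colour, centres within 14 mm; all at rest (x of dish in the frame of ware_shelf between 0.022 and 0.13 m and y of dish in the frame of ware_shelf between -0.08 and 0.08 m and height (world z) of dish below 0.008 m and angle between each of dish, bottle, beaker, jar's own z axis and vertical below 0.1 rad and linear speed of each of dish, bottle, beaker, jar below 0.02 m/s and horizontal distance between bottle and tile_terracotta below 0.014 m and height (world z) of bottle between 0.003 and 0.012 m and horizontal distance between beaker and tile_white below 0.014 m and height (world z) of beaker between 0.003 and 0.012 m and horizontal distance between jar and tile_blue below 0.014 m and height (world z) of jar between 0.003 and 0.012 m); the robot touches nothing.
It fails at once if the toadstool is moved by more than 20 mm (distance of mushroom from where it was at the start of the episode above 0.02 m).
It fails at once if a pot or the dish is knocked over (angle between any of bottle, beaker, jar, dish, mushroom's own z axis and vertical above 0.7 rad).
It also fails if it takes over 115 s, if anything falls off the work surface, if the arm or the gripper's body presses on something with over 40 N, if the wrist force passes 120 N, or if a joint passes its speed limit or range.

### The arm

A 6-joint arm with a two-finger parallel gripper is mounted at the origin on the work surface. World frame = base frame: x ahead of the robot, y to its left, z up, the work surface at z = 0. Lengths are in m, angles in rad, forces in N, time in s.
With the tool pointing down it reaches from about 0.375 to 0.975 m from the base axis. Payload 3.8 kg.
Tool frame: the origin (TCP) lies midway between the tips of the shut fingers; the grasp point (between the pads) lies 19 mm behind it; x points along the fingers, y is the direction in which the jaws open and shut, and the axes are right-handed (so a half turn about x gives the same grasp; the last joint's range is limited). The gripper opens to 88 mm and grips with 3 to 60 N. Pads are 18 mm wide; open, the fingers measure 123 mm over their backs; the gripper's body (75 mm by 187 mm) begins 45 mm behind the grasp point.
Start: joints at [1.09, 0.264, 1.604, -0, 1.274, -0.037], TCP at [0.29, 0.61, 0.239] pointing down, gripper open.
Joint ranges: [-2.63, 2.63], [-0.94, 2.18], [0.31, 2.57], [-1.31, 4.45], [0, 2.66], [-2.55, 2.55]. Speed limits (rad/s): [2.57, 2.57, 3.14, 3.14, 3.14, 3.14].

### API

Orientations are given as a rotation vector (axis times angle).
In Python, from cell import manip, inverse_kinematics, cams, order gives the robot as it stands. Calls block until the motion is done:
- manip.move_pose(position, orientation): joint-space move of the TCP to a pose.
- manip.move_linear(position, rate=0.15, rot=None): straight line of the TCP; rot=None keeps the orientation; rate is the mean speed in m/s.
- manip.set_joints(angles): joint-space move.
- manip.set_gripper(opening, force=None): finger opening in m; force is the grip in N (None keeps the last); returns when the fingers have stopped.
- manip.dwell(seconds).
- inverse_kinematics(position, orientation): joint angles nearest the present ones, or None.
- manip.state(): the state.
- cams.capture(name): name is "side" or "top"; returns a dict with "image" (400x640x3 uint8, blue, green, red), "z_map" (400x640 float32, m along the optical axis (not along the pixel's ray), 0 where there is no reading), "intrinsics" (3x3 intrinsics, pixels), "position" and "orientation" of the camera in the world. Camera axes: x right, y down, z forward; pixel columns grow to the right and rows downward; lengths in m; the calibration is good to about 2 mm. A picture is of the moment at which its call begins.
A pose or a line that the arm cannot do raises manip.IKError and nothing moves.
- order.close_job(): hands the job in, once; it reports no verdict.
The state is a dict: "clock": time; "joint_pos": joint angles; "joint_velocities": joint speeds; "tau": joint torques, N m; "tool_pos": TCP position; "tcp_rot": TCP orientation; "contact_force": force on the tool from outside, world axes, zero at the start; "moment": the same for the moment, N m; "gripper_width": finger opening in m.
Only numpy, scipy, OpenCV 4.12 (cv2) and the standard library are available. Lean on these libraries where they do the work, as an engineer would, in place of code of your own. Each camera call takes 0.05 s, during which the arm holds its last target.

## Working session

There is one attempt and no reset: what is moved stays moved. The work goes in short steps, each a Python script; the robot and the scene stay as the last script left them, time stands still between calls to the robot, and variables do not carry over. Pictures are saved under pics/ and viewed, and the job is handed in when it is done.

```bash
ls; mkdir -p pics
python3 - <<'E'
from cell import manip, cams
import cv2, numpy as np
s=manip.state(); print(s)
for n in("top","side"):
    c=cams.capture(n); cv2.imwrite(f"pics/{n}0.png",c["image"]); np.savez(f"{n}0.npz",**c)
    print(n,c["intrinsics"],c["position"],c["orientation"])
E
```

```text
pics
{'clock': 0.0, 'joint_pos': array([ 1.09011325e+00,  2.64755269e-01,  1.60535465e+00, -1.57119929e-05,
        1.27370787e+00, -3.68701860e-02]), 'joint_velocities': array([ 5.62101040e-04, -1.55871026e-04,  4.01720306e-04,  1.02763434e-04,
       -6.51966145e-05,  3.47221359e-04]), 'tau': array([-3.45393482e-04, -5.02117181e+01, -3.56870878e+01,  7.26651214e-02,
        2.96447170e-02, -1.80212951e-04]), 'tool_pos': array([0.28949641, 0.60898469, 0.23739704]), 'tcp_rot': array([ 0.34637017,  1.54318652, -0.34977818]), 'contact_force': array([ 0.25029607, -0.99841277, -0.21150389]), 'moment': array([ 0.00858551, -0.01251307, -0.00660428]), 'gripper_width': 0.08807748400242414}
top [[369.36761107   0.         318.50665048]
 [  0.         369.36761107 197.94963527]
 [  0.           0.           1.        ]] [ 0.47383569 -0.03935269  0.85746885] [-2.18849698  2.22360145 -0.09537882]
side [[492.71333145   0.         312.14010296]
 [  0.         492.71333145 196.45740844]
 [  0.           0.           1.        ]] [ 0.45412552 -1.06090696  0.74602538] [-2.17169245  0.04929489 -0.05434436]
```

View pics/top0.png

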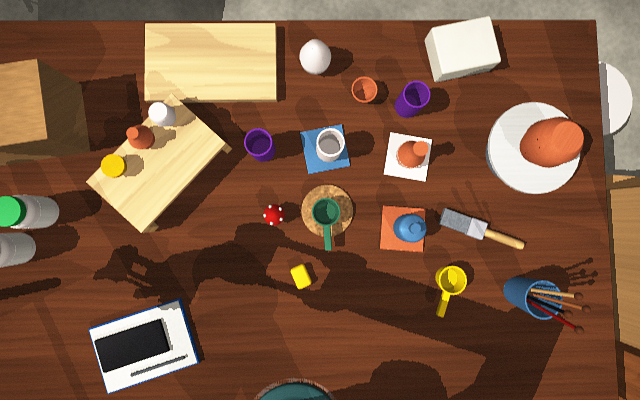

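View pics/side0.png

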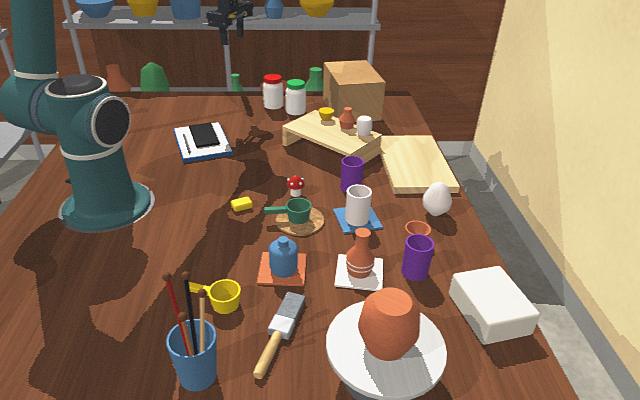

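The top view shows:
- Green dish with its handle on the cork mat at (326,212). The yellow look-alike at (450,285) is not it.
- Ware shelf at (158,165), with its front edge from (230,150) to (145,230). The flat board at (210,62) is only a board.
- White beaker on the blue tile at (328,147). The purple ones at (258,145) and (412,98) are look-alikes.
- Bottle on the white tile at (412,153) and jar on the terracotta tile at (408,228).
- Toadstool at (273,214).

The orange cup at (364,90) and the big orange pot at (550,142) don't fit the bottle description, which has a banded belly and a neck. I'll confirm in an enlarged crop and measure.

```bash
cat > h.py <<'E'
import numpy as np, cv2
from scipy.spatial.transform import Rotation as R
def load(n): return dict(np.load(n+".npz"))
def cloud(c):
    K=c["intrinsics"]; z=c["z_map"]; v,u=np.mgrid[:z.shape[0],:z.shape[1]]
    P=np.stack([(u-K[0,2])/K[0,0]*z,(v-K[1,2])/K[1,1]*z,z],-1)
    W=P@R.from_rotvec(c["orientation"]).as_matrix().T+c["position"]
    W[z<=0]=np.nan
    return W
def proj(c,p):
    K=c["intrinsics"]; q=R.from_rotvec(c["orientation"]).as_matrix().T@(np.asarray(p)-c["position"])
    return (K@(q/q[2]))[:2]
E
python3 - <<'E'
from h import *
c=load("top0");W=cloud(c)
for n,(u,v) in dict(table=(300,330),table2=(380,250),table3=(300,110),mat=(345,195),blue=(310,160),white=(393,172),terra=(388,242),shelf=(170,190),shelf2=(140,215),s3=(215,145),s4=(105,183),dish_h=(327,240),mush=(273,214),jar=(404,224),board=(210,60),yel=(301,277)).items(): print(n,W[v,u].round(4))
a=cv2.resize(c["image"][90:265,230:450],None,fx=3.5,fy=3.3,interpolation=cv2.INTER_CUBIC); cv2.imwrite("pics/crop0.png",a)
E
```

```text
table [ 0.2227 -0.0174  0.    ]
table2 [ 0.4002 -0.2047  0.0023]
table3 [ 0.7309 -0.0245  0.0009]
mat [ 0.5286 -0.1259  0.0054]
blue [ 0.6111 -0.0461  0.007 ]
white [ 0.5803 -0.2385  0.0093]
terra [ 0.4186 -0.2226  0.0079]
shelf [0.5407 0.252  0.0683]
shelf2 [0.4889 0.3158 0.0645]
s3 [0.6371 0.1585 0.0632]
s4 [0.5579 0.3895 0.0651]
dish_h [ 0.4277 -0.0805  0.0416]
mush [0.4866 0.0363 0.0535]
jar [ 0.4604 -0.2438  0.0737]
board [0.8416 0.1793 0.0248]
yel [ 0.3454 -0.0218  0.0221]
```

View pics/crop0.png

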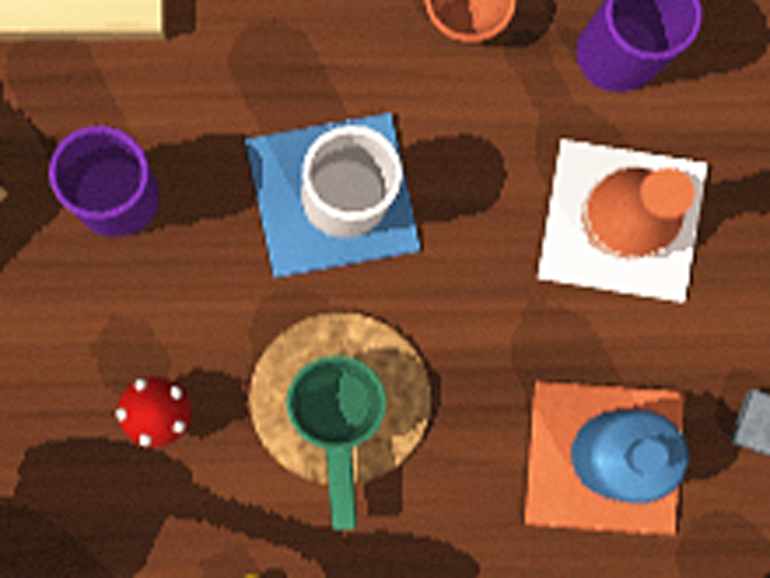

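The crop confirms: the beaker is the white one on the blue tile, the bottle is on white, the jar is on terracotta, and the green dish's handle points down, towards the robot. Now the exact fits.

```bash
cat > loc.py <<'E'
from h import *
from scipy.optimize import least_squares
def plane(c,uv,z):
    K=c["intrinsics"]; uv=np.atleast_2d(uv).astype(float)
    d=np.c_[(uv[:,0]-K[0,2])/K[0,0],(uv[:,1]-K[1,2])/K[1,1],np.ones(len(uv))]@R.from_rotvec(c["orientation"]).as_matrix().T
    return c["position"]+d*((z-c["position"][2])/d[:,2])[:,None]
def rect(P):
    return cv2.minAreaRect((P[:,:2]*1000).astype(np.float32))
def fitc(P,r=None):
    P=P[:,:2]; c0=np.median(P,0)
    if r: s=least_squares(lambda x:np.hypot(*(P-x[:2]).T)-r,c0,loss="soft_l1",f_scale=.002); return s.x,np.std(s.fun)
    s=least_squares(lambda x:np.hypot(*(P-x[:2]).T)-x[2],[*c0,.03],loss="soft_l1",f_scale=.002); return s.x,np.std(s.fun)
def near(W,xy,r,z0,z1):
    return (np.hypot(W[...,0]-xy[0],W[...,1]-xy[1])<r)&(W[...,2]>z0)&(W[...,2]<z1)
def inplane(pts,c):  return pts
E
python3 - <<'E'
from loc import *
t=load("top0");s=load("side0");Wt=cloud(t);Ws=cloud(s)
for nm,c,W in (("top",t,Wt),("side",s,Ws)):
    hsv=cv2.cvtColor(c["image"],cv2.COLOR_BGR2HSV).astype(int);H,S,V=[hsv[...,i] for i in range(3)]
    G={"blue":((H>95)&(H<120)&(S>100),(.60,-.067)),"white":((S<70)&(V>130),(.59,-.235)),"terra":((H<14)&(S>130)&(V>150),(.45,-.235))}
    for k,(m,xy) in G.items():
        m=m&near(W,xy,.085,-.01,.014)
        m=cv2.morphologyEx(m.astype(np.uint8),cv2.MORPH_OPEN,np.ones((3,3)))
        v,u=np.nonzero(m); P=plane(c,np.c_[u,v],.006); print(nm,k,len(P),rect(P))
    # shelf
    m=near(W,(.58,.26),.18,.055,.075)&(H>10)&(H<35)&(S<170)&(V>120)
    m=cv2.morphologyEx(m.astype(np.uint8),cv2.MORPH_OPEN,np.ones((3,3)))
    v,u=np.nonzero(m); P=plane(c,np.c_[u,v],.066); r=rect(P); print(nm,"shelf",r, cv2.boxPoints(r).round(0).tolist())
    # mat
    m=near(W,(.503,-.075),.08,-.005,.013)&(H>10)&(H<28)&(V>120); m=cv2.morphologyEx(m.astype(np.uint8),cv2.MORPH_OPEN,np.ones((3,3)))
    v,u=np.nonzero(m); P=plane(c,np.c_[u,v],.006); print(nm,"mat",cv2.minEnclosingCircle((P[:,:2]*1000).astype(np.float32)))
    # beaker rim
    m=near(W,(.617,-.067),.05,.080,.1); print(nm,"beaker rim",m.sum(),fitc(W[m]))
    m=near(W,(.617,-.067),.05,.02,.085)&(S<60); print(nm,"beaker all",m.sum())
    m=near(W,(.588,-.24),.045,.1,.125)&(H<14); P=W[m]; print(nm,"bottle lip",m.sum(),P[:,:2].mean(0),P[:,:2].min(0),P[:,:2].max(0),P[:,2].mean())
    m=near(W,(.588,-.24),.05,.02,.05)&(H<14)&(S>120); print(nm,"bottle belly r31",m.sum(),fitc(W[m],.031))
    g=(H>95)&(H<125)&(S>80)
    m=near(W,(.463,-.24),.045,.082,.1)&g; P=W[m]; print(nm,"jar knob",m.sum(),P.mean(0),P[:,:2].min(0),P[:,:2].max(0))
    m=near(W,(.463,-.24),.05,.02,.064)&g; print(nm,"jar r31",m.sum(),fitc(W[m],.031))
    g=(H>65)&(H<95)&(S>60)
    m=near(W,(.49,-.075),.1,.041,.055)&g; print(nm,"dish rim",m.sum(), fitc(W[m]) , W[m].mean(0))
    m=near(W,(.43,-.08),.03,.03,.05)&g; P=W[m]; print(nm,"handle",m.sum(),P.mean(0),P.min(0),P.max(0), cv2.fitLine(P[:,:2].astype(np.float32),cv2.DIST_L2,0,.01,.01).T)
    m=near(W,(.487,.036),.04,.03,.07)&((H<10)|(H>170)); P=W[m]; print(nm,"mush",m.sum(),P.mean(0),P.min(0),P.max(0))
E
```

```text
top blue 910 ((637.5902709960938, -80.792724609375), (99.21148681640625, 98.66029357910156), 10.38366413116455)
top white 937 ((617.1253662109375, -274.22711181640625), (100.25041198730469, 101.47168731689453), 79.3532943725586)
top terra 1044 ((448.9645080566406, -257.1250305175781), (100.08776092529297, 100.99646759033203), 84.72230529785156)
top shelf ((601.3569946289062, 281.4512939453125), (162.9686279296875, 259.7806396484375), 46.67021942138672) [[451.0, 311.0], [640.0, 133.0], [752.0, 252.0], [563.0, 430.0]]
top mat ((493.6639709472656, -82.43666076660156), 60.723018646240234)
top beaker rim 134 (array([ 0.63514857, -0.08806345,  0.02741569]), np.float64(0.001177696160991038))
top beaker all 187
top bottle lip 102 [ 0.61298372 -0.26677726] [ 0.60137215 -0.27983051] [ 0.62690159 -0.25641602] 0.11279152370069878
top bottle belly r31 57 (array([ 0.58073244, -0.23492782]), np.float64(0.009944104198306382))
top jar knob 97 [ 0.45281057 -0.26186925  0.0901174 ] [ 0.44351665 -0.2733461 ] [ 0.46247741 -0.25184566]
top jar r31 101 (array([ 0.45280311, -0.2631234 ]), np.float64(0.00030
[... 1321 characters left out ...]
y([ 0.61769083, -0.27142401]), np.float64(0.0012248267277706268))
side jar knob 86 [ 0.45175912 -0.26540486  0.08915304] [ 0.44103928 -0.27519789] [ 0.46199632 -0.25128084]
side jar r31 110 (array([ 0.49025743, -0.3081877 ]), np.float64(0.0018341473636283542))
side dish rim 178 (array([ 0.48800315, -0.07911779,  0.03015695]), np.float64(0.012053243615679082)) [ 0.47718708 -0.07882254  0.04431194]
side handle 143 [ 0.43290541 -0.08485767  0.03857162] [ 0.40589448 -0.09429129  0.03017275] [ 0.45968078 -0.0715274   0.04945314] [[ 0.997793    0.06640082  0.4329054  -0.08485767]]
side mush 179 [0.48604014 0.02667889 0.04307317] [0.46359212 0.01063501 0.03007824] [0.5088444  0.04630039 0.05525741]
```

```bash
cat > m.py <<'E'
from loc import *
from cell import manip, inverse_kinematics, cams, order
def rv(a):  # tool down, jaw axis at angle a (deg) in the world xy plane
    a=np.radians(a); x=np.array([0,0,-1.]); y=np.array([np.cos(a),np.sin(a),0]); return R.from_matrix(np.c_[x,y,np.cross(x,y)]).as_rotvec()
SH=np.array([.5465,.2233]); YS=46.67; SX=np.array([np.cos(np.radians(YS)),np.sin(np.radians(YS))])
def st(tag=""):
    s=manip.state(); print(tag,"t=%.1f"%s["clock"],"tcp",s["tool_pos"].round(4),"w=%.4f"%s["gripper_width"],"F",s["contact_force"].round(1))
def snap(tag):
    for n in("top","side"):
        c=cams.capture(n); cv2.imwrite(f"pics/{n}{tag}.png",c["image"]); np.savez(f"{n}{tag}.npz",**c)
E
python3 - <<'E'
from m import *
for a in (93.6,-86.4,): print(a,inverse_kinematics([.42,-.083,.2],rv(a)),inverse_kinematics([.42,-.083,.015],rv(a)))
for a in (136.7,-43.3): 
    for d in (-.06,.042): p=SH+SX*(d-.07); print(a,p,inverse_kinematics([*p,.012],rv(a)))
for a in (0,45,90,135,180,-90): print(a,[inverse_kinematics([*p,.1],rv(a)) is not None for p in ((.635,-.0885),(.6128,-.269),(.4525,-.264),(.4937,-.0824))])
print(inverse_kinematics([.6128,-.269,.1],rv(90)),inverse_kinematics([.6128,-.269,.1],rv(-90)))
E
```

```text
93.6 [-0.25329888 -0.18995985  2.14647534  0.          1.18507716 -1.88692706] [-2.53298882e-01  6.68017459e-02  2.30460886e+00 -4.44089210e-16
  7.70182049e-01 -1.88692706e+00]
-86.4 [-0.25329888 -0.18995985  2.14647534  0.          1.18507716  1.25466559] [-2.53298882e-01  6.68017459e-02  2.30460886e+00 -4.44089210e-16
  7.70182049e-01  1.25466559e+00]
136.7 [0.45729409 0.12873624] [ 2.21977794e-01  1.55162389e-01  2.21115263e+00 -4.44089210e-16
  7.75277634e-01 -2.16388729e+00]
136.7 [0.52728642 0.20293242] [ 3.23302573e-01  3.02205852e-01  2.02187405e+00 -4.44089210e-16
  8.17512756e-01 -2.06256251e+00]
-43.3 [0.45729409 0.12873624] [ 2.21977794e-01  1.55162389e-01  2.21115263e+00 -8.88178420e-16
  7.75277634e-01  9.77705360e-01]
-43.3 [0.52728642 0.20293242] [ 3.23302573e-01  3.02205852e-01  2.02187405e+00 -8.88178420e-16
  8.17512756e-01  1.07903014e+00]
0 [True, True, True, True]
45 [True, True, True, True]
90 [True, True, True, True]
135 [True, False, False, False]
180 [False, False, False, False]
-90 [True, True, True, True]
[-0.45085736  0.36432415  1.74156347  0.          1.03570503 -2.02165368] [-4.50857357e-01  3.64324147e-01  1.74156347e+00 -4.44089210e-16
  1.03570503e+00  1.11993897e+00]
```

Run:
```python
from m import *
g=[.4877-.070*np.cos(np.radians(3.6)),-.0787-.070*np.sin(np.radians(3.6))]
manip.move_pose([*g,.15],rv(-86.4)); st("above")
manip.set_gripper(.05,10)
manip.move_linear([*g,.017],rate=.12); st("down")
manip.set_gripper(0.0,45); st("grip")
manip.move_linear([*g,.060],rate=.08); st("lift")
snap("1")
```

```text
above t=2.6 tcp [ 0.4183 -0.0827  0.1502] w=0.0883 F [0.7 0.  0.2]
down t=4.6 tcp [ 0.4185 -0.0833  0.0176] w=0.0501 F [ 0.7 -0.3  0.4]
grip t=5.2 tcp [ 0.4179 -0.0831  0.0171] w=0.0153 F [-0.9  0.1  0.2]
lift t=5.9 tcp [ 0.4175 -0.083   0.0598] w=0.0152 F [-0.   0.1 -1.8]
```

View pics/side1.png

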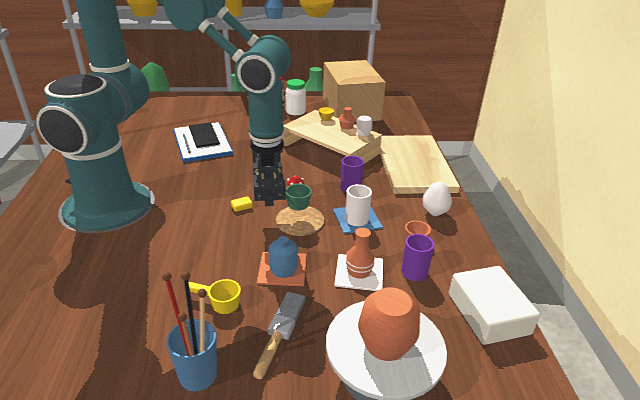

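The dish hangs level in the grip at (298,197), clear of the mat. Next I carry it to the shelf front, lower it and slide it in.

Run:
```python
from m import *
s=manip.state()["tool_pos"]
manip.move_linear([s[0],s[1],.085],rate=.1)
p=SH+SX*(-.062-.070)
manip.move_linear([*p,.085],rate=.12,rot=rv(YS-90)); st("front")
manip.move_linear([*p,.0135],rate=.08); st("low")
snap("2")
W=cloud(load("top2")); c=load("top2"); hsv=cv2.cvtColor(c["image"],cv2.COLOR_BGR2HSV); g=(hsv[...,0]>65)&(hsv[...,0]<95)&(hsv[...,1]>60)
P=W[near(W,SH-SX*.06,.06,.03,.06)&g]; q=P[:,:2]-SH; print("z",np.percentile(P[:,2],[5,50,95]),"sx",np.percentile(q@SX,[1,99]),"sy",np.percentile(q@[-SX[1],SX[0]],[1,99]))
```

```text
front t=8.3 tcp [0.4558 0.1268 0.0849] w=0.0153 F [ 0.2 -1.2 -2.2]
low t=9.4 tcp [0.4565 0.1274 0.0139] w=0.0150 F [-0.3 -0.  -1.5]
z [0.03129962 0.04077817 0.04464335] sx [-0.04580812 -0.02887647] sy [-0.02745574  0.00432839]
```

View pics/side2.png

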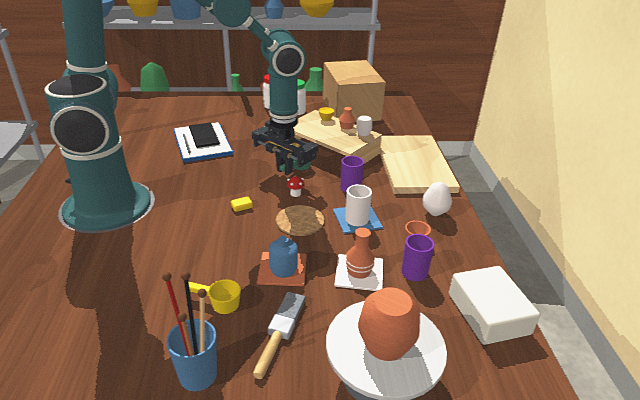

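View pics/top2.png

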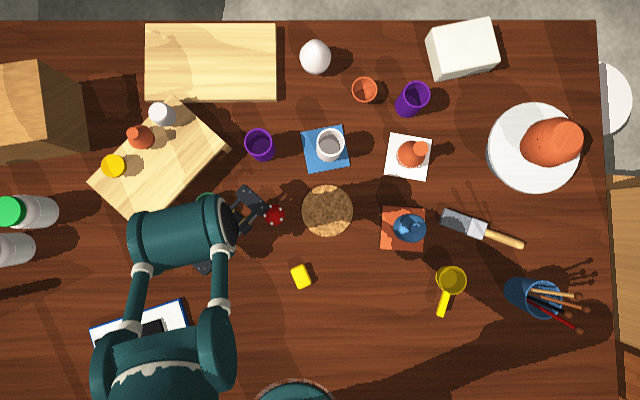

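The dish is in front of the shelf, with its front rim 29 mm before the edge. The toadstool is still at (273,214). Sliding in.

Run:
```python
from m import *
for d in (-.02,.02,.045):
    p=SH+SX*(d-.070); manip.move_linear([*p,.0135],rate=.06); st(d)
manip.move_linear([*p,.0115],rate=.03); st("lower")
manip.set_gripper(.034,10); st("open")
manip.move_linear([*p,.12],rate=.12); st("up")
manip.move_pose([.45,-.0,.25],rv(-60)); st()
snap("3")
a=cv2.imread("pics/side3.png")[90:220,230:400]; cv2.imwrite("pics/crop3.png",cv2.resize(a,None,fx=4,fy=4,interpolation=cv2.INTER_CUBIC))
```

```text
-0.02 t=10.3 tcp [0.4843 0.1578 0.0132] w=0.0154 F [-0.2 -0.8 -0.3]
0.02 t=11.1 tcp [0.5118 0.1869 0.0132] w=0.0150 F [-0.4  1.1 -1.5]
0.045 t=11.7 tcp [0.5294 0.2053 0.0134] w=0.0155 F [ 0.6  0.  -1.8]
lower t=11.9 tcp [0.5293 0.205  0.0115] w=0.0154 F [ 0.3  0.2 -1.1]
open t=12.4 tcp [0.5294 0.2051 0.0116] w=0.0339 F [ 0.4  0.3 -0.6]
up t=13.5 tcp [0.5286 0.2049 0.1191] w=0.0339 F [ 0.4 -0.2  0. ]
 t=14.5 tcp [0.4499 0.0005 0.2491] w=0.0340 F [ 0.2 -0.5 -0.4]
```

View pics/crop3.png

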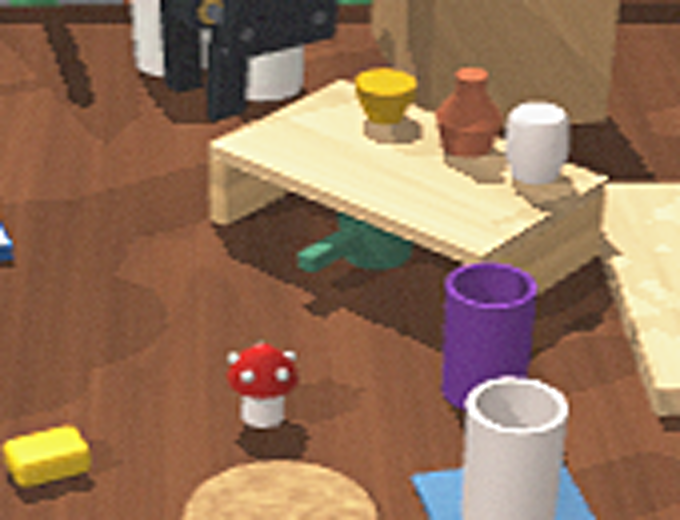

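View pics/top3.png

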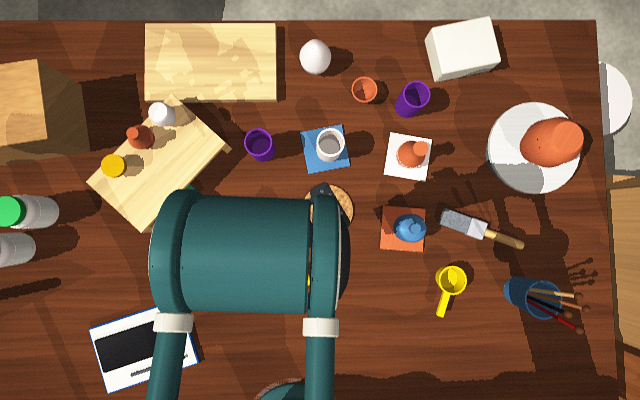

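The side crop shows the dish's bowl behind the front edge around (375,240), with the handle sticking out to (305,262). I'll check its height and depth numerically. The pots haven't moved, so next is the beaker to the mat.

Run:
```python
from m import *
c=load("side3"); W=cloud(c); hsv=cv2.cvtColor(c["image"],cv2.COLOR_BGR2HSV); g=(hsv[...,0]>65)&(hsv[...,0]<95)&(hsv[...,1]>60)
m=near(W,SH,.1,-.01,.06)&g; P=W[m];q=P[:,:2]-SH; a=q@SX;b=q@[-SX[1],SX[0]]
print(m.sum(),"sx",a.min().round(4),a.max().round(4),"sy",np.percentile(b,[2,98]).round(4))
h=a<-.005; print("handle top z",np.percentile(P[h][:,2],[2,50,98]).round(4)); 
w=a>.005; print("bowl z",np.percentile(P[w][:,2],[2,98]).round(4)); print("tip y",b[a<-.02].mean(),"bowl",b[a>.01].mean())
print("bowl fit r~31", fitc(W[m&(W[...,2]<.03)][:, :2]) ) 
# beaker
b=np.array([.635,-.0887]); A=-90
manip.set_gripper(.088,10)
manip.move_pose([*b,.20],rv(A)); 
manip.move_linear([*b,.006+.055-.019],rate=.12); st("at beaker")
manip.set_gripper(0,25); st("grip")
manip.move_linear([*b,.09],rate=.1); st("lift")
mt=np.array([.4937,-.0824])
manip.move_linear([*mt,.09],rate=.12); manip.move_linear([*mt,.0435],rate=.08); st("mat")
manip.set_gripper(.088,10)
manip.move_linear([*mt,.20],rate=.15)
```

```text
223 sx -0.0398 0.0579 sy [-0.0301  0.0113]
handle top z [0.0252 0.0334 0.0373]
bowl z [0.0048 0.042 ]
tip y -0.0034630179368667436 bowl -0.014073147478210613
bowl fit r~31 (array([0.59321183, 0.15712948, 0.0766454 ]), np.float64(0.007179821903189131))
at beaker t=17.8 tcp [ 0.6359 -0.0889  0.0431] w=0.0881 F [ 1.  -0.8  0.3]
grip t=18.4 tcp [ 0.6351 -0.0886  0.0422] w=0.0582 F [0.2 1.1 1. ]
lift t=19.0 tcp [ 0.6349 -0.0887  0.0901] w=0.0584 F [-0.4  0.9 -2.5]
mat t=21.1 tcp [ 0.4936 -0.0824  0.043 ] w=0.0583 F [ 0.8 -0.1 -2.9]
```

The dish checks out: origin about 45 mm inside, handle top at 33 to 34 mm, so it stands flat on the table. Next the jar goes to the blue tile, after a quick look at the parked beaker.

Run:
```python
from m import *
j=np.array([.4525,-.2635]); A=-90
manip.move_pose([*j,.20],rv(A)); st()
snap("4")
t=load("top4");W=cloud(t); m=near(W,(.494,-.082),.05,.080,.1); print("beaker rim",m.sum(),fitc(W[m]),np.percentile(W[m][:,2],[5,50,95]))
manip.move_linear([*j,.006+.046-.019],rate=.12); st("at jar")
manip.set_gripper(0,30); st("grip")
manip.move_linear([*j,.12],rate=.1); st("lift")
b=np.array([.6376,-.081])
manip.move_linear([*b,.12],rate=.12); manip.move_linear([*b,.0345],rate=.08); st("blue")
manip.set_gripper(.088,10)
manip.move_linear([*b,.20],rate=.15); st()
```

```text
t=23.6 tcp [ 0.4522 -0.2628  0.1992] w=0.0877 F [ 0.3 -0.1  0.1]
beaker rim 179 (array([ 0.49442344, -0.08248838,  0.0275636 ]), np.float64(0.0012515825256952811)) [0.08685594 0.09125917 0.09378315]
at jar t=25.2 tcp [ 0.4532 -0.2639  0.0338] w=0.0878 F [ 0.1 -0.6  0.5]
grip t=25.8 tcp [ 0.4526 -0.2634  0.0333] w=0.0612 F [-1.2  0.9  3.4]
lift t=26.8 tcp [ 0.4519 -0.2631  0.1192] w=0.0612 F [ 0.8 -0.1 -1.7]
blue t=30.3 tcp [ 0.6384 -0.0811  0.0353] w=0.0608 F [ 0.4  0.2 -2.3]
 t=32.1 tcp [ 0.6367 -0.0808  0.1986] w=0.0882 F [-0.3 -0.2 -0.1]
```

View pics/side4.png

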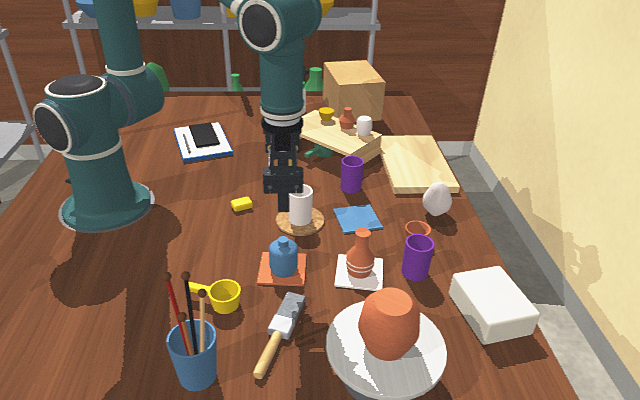

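The beaker stands upright in the middle of the mat at (301,205). Next the bottle goes to the terracotta tile.

Run:
```python
from m import *
A=-90; b=np.array([.6128,-.2683])
manip.move_pose([*b,.22],rv(A)); manip.set_gripper(.06,10)
manip.move_linear([*b,.006+.081-.019],rate=.12); st("at bottle")
manip.set_gripper(0,30); st("grip")
manip.move_linear([*b,.12],rate=.1); st("lift")
snap("5")
```

```text
at bottle t=34.9 tcp [ 0.6136 -0.2687  0.0692] w=0.0604 F [ 0.3 -0.4 -0.3]
grip t=35.5 tcp [ 0.6134 -0.2692  0.069 ] w=0.0290 F [-1.2 -2.1  4.6]
lift t=36.2 tcp [ 0.6125 -0.268   0.1198] w=0.0291 F [ 0.1  0.5 -1.4]
```

View pics/side5.png

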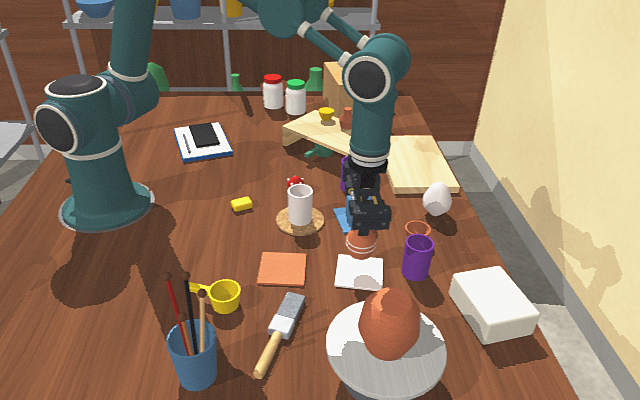

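The bottle hangs upright in the grip at (362,240) and both tiles are free. Placing it, then moving the beaker to white.

Run:
```python
from m import *
t=load("top5")
s=load("side5");W=cloud(s)
hsv=cv2.cvtColor(s["image"],cv2.COLOR_BGR2HSV).astype(int);H,S,V=[hsv[...,i] for i in range(3)]
for k,m,xy in (("terra",(H<14)&(S>130)&(V>150),(.449,-.257)),("white",(S<70)&(V>130),(.617,-.274))):
    m=cv2.morphologyEx((m&near(W,xy,.085,-.01,.014)).astype(np.uint8),cv2.MORPH_OPEN,np.ones((3,3))); v,u=np.nonzero(m); print(k,rect(plane(s,np.c_[u,v],.006)))
d=np.array([.4487,-.2573])
manip.move_linear([*d,.12],rate=.12); manip.move_linear([*d,.0695],rate=.06); st("terra")
manip.set_gripper(.06,10)
manip.move_linear([*d,.20],rate=.15); st("up")
A=-90; b=np.array([.4944,-.0825])
manip.set_gripper(.088,10)
manip.move_pose([*b,.20],rv(A)); snap("6")
manip.move_linear([*b,.042],rate=.12); st("at beaker")
manip.set_gripper(0,25); st("grip")
manip.move_linear([*b,.16],rate=.12); st("lift")
e=np.array([.6168,-.2744])
manip.move_linear([*e,.16],rate=.12); manip.move_linear([*e,.0435],rate=.08); st("white")
manip.set_gripper(.088,10)
manip.move_linear([*e,.20],rate=.15)
manip.move_pose([.35,.25,.3],rv(-60)); st("away")
snap("7")
```

```text
terra ((448.08740234375, -253.99630737304688), (139.7592315673828, 101.67705535888672), 84.33365631103516)
white ((615.5112915039062, -275.7259826660156), (104.97651672363281, 101.15135192871094), 79.31668090820312)
terra t=38.8 tcp [ 0.4489 -0.2575  0.0695] w=0.0293 F [-0.1  0.2 -1.7]
up t=40.4 tcp [ 0.448  -0.2569  0.1989] w=0.0602 F [-0.6 -0.4 -0.6]
at beaker t=43.3 tcp [ 0.4952 -0.0827  0.0428] w=0.0879 F [ 0.   0.5 -0.1]
grip t=43.9 tcp [ 0.4945 -0.0824  0.0422] w=0.0580 F [-0.3  1.2  1.7]
lift t=45.0 tcp [ 0.4936 -0.0823  0.1589] w=0.0583 F [-0.4 -1.  -2.7]
white t=48.7 tcp [ 0.6173 -0.2747  0.0443] w=0.0582 F [-0.4  0.3 -3.4]
away t=52.6 tcp [0.3505 0.2497 0.2999] w=0.0882 F [ 0.4  0.4 -0.3]
```

View pics/top7.png

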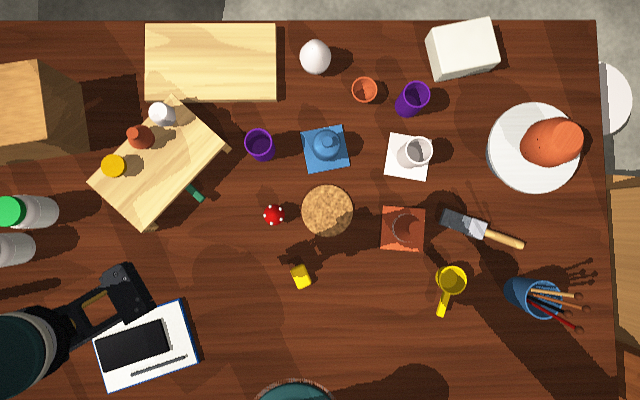

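View pics/side7.png

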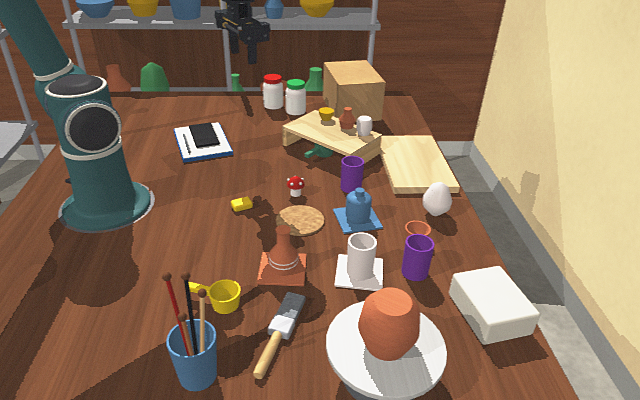

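Jar on blue at (325,145), beaker on white at (413,152), bottle on terracotta at (405,225, shadowed). The toadstool is still at (273,214) and the green handle shows at the shelf front at (193,192). One numeric check before handing in.

Run:
```python
from m import *
for n in("top","side"):
    c=load(n+"7");W=cloud(c); hsv=cv2.cvtColor(c["image"],cv2.COLOR_BGR2HSV).astype(int);H,S,V=[hsv[...,i] for i in range(3)]
    m=near(W,(.617,-.274),.05,.083,.1); print(n,"beaker",fitc(W[m])[0].round(4),np.percentile(W[m][:,2],[5,95]).round(4))
    for k,xy,z in (("jar knob",(.6376,-.081),.083),("bottle lip",(.449,-.257),.1)):
        m=near(W,xy,.04,z,.125); P=W[m]; print(n,k,m.sum(),((P.min(0)+P.max(0))/2).round(4),P[:,2].max().round(4))
    m=near(W,(.449,-.257),.045,.025,.05); print(n,"belly",m.sum(),fitc(W[m],.031))
    m=near(W,(.487,.036),.04,.03,.07)&((H<10)|(H>170)); print(n,"mush",W[m].mean(0).round(4))
    g=(H>65)&(H<95)&(S>60); m=near(W,SH,.1,.02,.06)&g; a=(W[m][:,:2]-SH)@SX; print(n,"dish tip sx",a.min().round(4),"max z",W[m][:,2].max())
```

```text
top beaker [ 0.617  -0.2741  0.0277] [0.0847 0.0937]
top jar knob 92 [ 0.6377 -0.0818  0.0887] 0.0943
top bottle lip 192 [ 0.4526 -0.258   0.1084] 0.1156
top belly 128 (array([ 0.45274117, -0.25859468]), np.float64(0.001067820008509918))
top mush [0.4869 0.0358 0.0453]
top dish tip sx -0.0377 max z 0.0380370633527346
side beaker [ 0.6164 -0.2762  0.0277] [0.0838 0.0929]
side jar knob 59 [ 0.6375 -0.0814  0.0881] 0.0932
side bottle lip 162 [ 0.4519 -0.2576  0.1078] 0.1154
side belly 284 (array([ 0.45198078, -0.2564244 ]), np.float64(0.0016457172468564752))
side mush [0.4861 0.0268 0.0431]
side dish tip sx -0.0383 max z 0.042695583084187416
```

All pots are within about 4 mm of their tile centres and upright. The dish and toadstool are unchanged, so I'm handing in.

Run:
```python
from m import *
order.close_job(); st()
```

```text
the job is handed in; nothing more can be done
the job is handed in; nothing more can be done
```

The job is done and handed in. My last arm reading was 52.6 s on the robot's clock, against the 115 s limit.

I gripped the green dish by its handle and slid it under the shelf first. Then I moved the beaker to the cork mat, the jar to blue, the bottle to terracotta, and the beaker from the mat to white.

**Last checks, from both cameras:**
- **Dish:** its centre is about 45 mm behind the front edge, with the bowl beneath the board. It stands flat; the handle top measured about 33 mm, where 34 mm is expected.
- **Pots:** all upright. The jar is within about 1 mm of its tile centre, the beaker within about 2 mm and the bottle about 4 mm off; the limit is 14 mm.
- **Toadstool:** position unchanged to within 1 mm in each camera.
- **Arm:** parked clear of everything. No contact force I read went above about 6 N.

**What disagreed or failed:**
- The two cameras differed by up to about 2 mm on the pots.
- Some side-camera fits were spoiled by neighbouring objects: the shelf and mat outlines, the jar wall, the blue tile and one re-fit of the terracotta tile. The top camera's bottle belly fit at the start failed too. I left all of these out.
- A circle fit to the dish bowl under the board failed because the bowl is mostly hidden. Its position comes from the handle tip and the gripper pose instead.

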